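# Sort the van tray and close up the junction box kit

## Robot

A 6-joint arm with a two-finger parallel gripper is mounted at the origin on the work surface. World frame = base frame: x ahead of the robot, y to its left, z up, the work surface at z = 0. Lengths are in mm, angles in rad, forces in N, time in s.
With the tool pointing down it reaches from about 350 to 725 mm from the base axis. Payload 4.3 kg.
Tool frame: the origin (TCP) lies at the very end of the fingers, on their centre line; the grasp point (between the pads) lies 19 mm behind it; z points along the fingers, y is the line along which they close (so a half turn about z gives the same grasp; the last joint's range is limited). The gripper opens to 85 mm and grips with 20 to 120 N. Pads are 22 mm wide; open, the fingers measure 114 mm over their backs; the gripper's body (76 mm by 85 mm) begins 54 mm behind the grasp point. The pads swing forward as they close: fully open they stand 13 mm farther back than shut.
Start: joints at [-1.449, 0.377, 0.081, 1.274, 0, 1.46], TCP at [132.103, -559.657, 231.329] pointing down, gripper open.
Joint ranges: [-2.72, 2.72], [-0.84, 1.66], [-1.02, 1.22], [-1.77, 2.12], [-1.37, 1.28], [-3.14, 3.14]. Speed limits (rad/s): [2.57, 2.57, 3.14, 3.14, 3.14, 3.14].

## Interface

Orientations are given as a rotation vector (axis times angle).
In Python, from station import read_state, imaging, order gives the robot as it stands.
- The arm moves only by the tool arm_command, never from a script. Its arguments are lists of equal length, an entry for each row: "translation": the shift along the tool's x, y, z in m, a list of three; "roll": the turn about the tool's z in degrees. A call has 1 to 20 rows; each row shifts and turns the commanded pose from where the row before left it, along the tool's axes as they then stand; what a row does not reach is not made up. A row lasts 1/8 s, in which the tool goes at most 62.5 mm and 10.7 degrees, less where a joint would pass 70% of its speed; a pose out of reach is approached as far as the arm can. A call is refused whole if a number of a shift passes 0.0625 or a number of a turn 10.7, either way. A call with a gripper value outside its range is refused whole. "grip" is the closure, from -1 (fully open) to 1 (shut), set as the call begins (left out, the last holds). The fingers move at their own pace and stop on an object; the grip force is fixed at half the most. Time passes only in rows, so rows that do not move let the fingers close. It gives the time, the measured TCP pose, the force, the opening and the grip force at its end, in the units of the state.
- read_state(): the state, without advancing time (a new reading comes with each control period).
- imaging.capture(name): name is "side" or "top"; returns a dict with "color" (400x640x3 uint8, red, green, blue), "mtx" (3x3 intrinsics, pixels), "R" (3x3) and "t" (3): a world point X has camera coordinates R X + t. Camera axes: x right, y down, z forward; pixel columns grow to the right and rows downward; lengths in mm; the calibration is good to about 2 mm. A picture is of the moment at which its call begins. There is no depth.
- order.job_done(): hands the job in; it is judged then, once.
The state is a dict: "t": time; "joints": joint angles; "qvel": joint speeds; "joint_torque": joint torques, N m; "ee_pos": TCP position; "ee_rot": TCP orientation; "contact_force": force on the tool from outside, world axes, zero at the start; "wrist_torque": the same for the moment, N m; "finger_gap": opening from 0.0 (shut) to 1.0 (fully open); "grip_force": force on a finger pad.
Only numpy, scipy, OpenCV 4.12 (cv2) and the standard library are available. Lean on these libraries where they do the work, as an engineer would, in place of code of your own. Each camera call takes 0.05 s, during which the arm holds its last target. There are 200 camera calls.

## Task

Sort the loose parts on the bench: stand both grey conduit couplings upright in the square bin, lay the red tester pen flat in the long narrow tray, lengthwise, and put the brass split bolt inside the octagonal junction box. Then, with the bolt in it, close the box with its octagonal hub cover, lying flat and centred on the rim, hub up, with its edges lined up with the edges of the box.

Things in the scene. Friction and masses are not known exactly. Their poses are not given: they have to be found in the camera images.
- coupling_a: One of two identical grey PVC conduit couplings: a plain tube standing upright, 32 mm outside diameter, 25 mm bore, 56 mm tall. Origin: centre of its underside; z up along the tube. About 35 g.
- coupling_b: The other grey PVC conduit coupling, identical to coupling_a. Origin: centre of its underside; z up along the tube.
- split_bolt: Brass split bolt standing on its hexagonal head, 34 mm tall: head hexagon 24 mm across flats up to 10 mm, 16 mm shank, hexagonal nut 24 mm across flats from 19 to 30 mm height, in line with the head. Origin: centre of its underside; z up; its x axis is square to a pair of flats. About 90 g.
- cover: Steel hub cover for the junction box, lying flat on the bench: an octagonal plate 104 mm across flats and 3 mm thick with a round hub 34 mm in diameter and 22 mm high at its centre (25 mm tall in all). Origin: centre of the plate's underside; z up; its x axis is square to a pair of flats. About 250 g.
- tester_pen: Red plastic voltage tester pen lying flat, 140 mm long; its main body is 20 mm wide and 16 mm high and runs from x = -70 to +30 mm, then it narrows to the tip at x = +70 mm. Origin: on the underside, midway along its length; x along the pen towards the tip; z up. About 50 g.
- octbox: Octagonal steel junction box, open at the top, fixed to the bench: 100 mm across flats, 42 mm high, walls and floor 3 mm thick (94 mm clear inside). Origin: centre of its underside; z up; its x axis is square to a pair of flats.
- bin: Square open aluminium bin, fixed to the bench: 116 x 116 mm outside, 22 mm high, walls and floor 3 mm thick. Origin: centre of its underside; x and y along its sides; z up.
- pen_tray: Long narrow open aluminium tray, fixed to the bench: 180 mm (along its x) by 80 mm (y) outside, 20 mm high, walls and floor 3 mm thick. Origin: centre of its underside; z up.
Mind the look-alikes: they are no part of the job. What is shaped like the pen_tray but blue or orange is not meant.

How it is judged:
By the outcome, as a careful person would: the job done as asked, in the order asked, and still so for the second after the job is handed in, with the robot touching nothing.
It also fails if it takes over 120 s, if anything falls off the work surface, if the arm or the gripper's body presses on something with over 40 N, if the wrist force passes 120 N, or if a joint passes its speed limit or range.

## Working session

There is one attempt and no reset: what is moved stays moved. The work goes in short steps, Python scripts to look and compute and a tool call to move; the robot and the scene stay as the last step left them, time stands still between calls to the robot, and variables do not carry over. Pictures are saved under pics/ and viewed, at most 14 in all, crops included, and the job is handed in when it is done.

Besides the shell and the picture viewer there is one more tool, called after "Emit:" by a JSON object that holds its "name" and its "arguments", one argument or row to a line. arm_command: Moves the arm, as the interface text tells. Its arguments: {"type":"object","properties":{"translation":{"type":"array","items":{"type":"array","items":{"type":"number"}}},"roll":{"type":"array","items":{"type":"number"}},"grip":{"type":"number"}},"required":["translation","roll"]}

```bash
ls; mkdir -p pics; python3 - <<'E'
from station import read_state, imaging
import cv2,numpy as np
for n in("top","side"):
    c=imaging.capture(n); cv2.imwrite(f"pics/{n}0.png",c["color"][:,:,::-1]); np.savez(f"{n}0.npz",**c)
    print(n,np.round(c["mtx"],1).tolist(),np.round(c["R"],4).tolist(),np.round(c["t"],1).tolist(), np.round(-c["R"].T@c["t"],1))
s=read_state();print(s)
E
```

```text
pics
top [[401.8, 0.0, 318.2], [0.0, 401.8, 202.9], [0.0, 0.0, 1.0]] [[0.007, -0.9997, -0.0248], [-0.9906, -0.0035, -0.137], [0.1369, 0.0256, -0.9903]] [82.2, 417.1, 940.3] [283.9  59.7 990.4]
side [[501.3, 0.0, 316.6], [0.0, 501.3, 202.7], [0.0, 0.0, 1.0]] [[0.982, -0.1884, -0.0157], [-0.1086, -0.4944, -0.8624], [0.1547, 0.8486, -0.5059]] [-410.4, 119.4, 1166.5] [  235.5 -1008.2   686.7]
{'t': 0.1, 'joints': array([-1.44932295e+00,  3.78000251e-01,  7.97526933e-02,  1.27441061e+00,
        5.45451729e-06,  1.46048806e+00]), 'qvel': array([-0.00023947, -0.00010283,  0.00238269, -0.00117955, -0.0003178 ,
       -0.00056274]), 'joint_torque': array([ 9.46025029e-04, -4.64693105e+01,  2.70582533e+01,  1.20503679e-02,
       -1.80107891e-04,  6.92441411e-07]), 'ee_pos': array([ 132.01443878, -559.02645147,  230.44583257]), 'ee_rot': array([-3.11867004e+00, -3.63052028e-01,  7.75410353e-06]), 'contact_force': array([ 1.1313224 , -0.36764329,  0.30634801]), 'wrist_torque': array([0.02059138, 0.02716973, 0.00603013]), 'grip_force': 0.0, 'finger_gap': 0.9977353165115563}
```

View pics/top0.png

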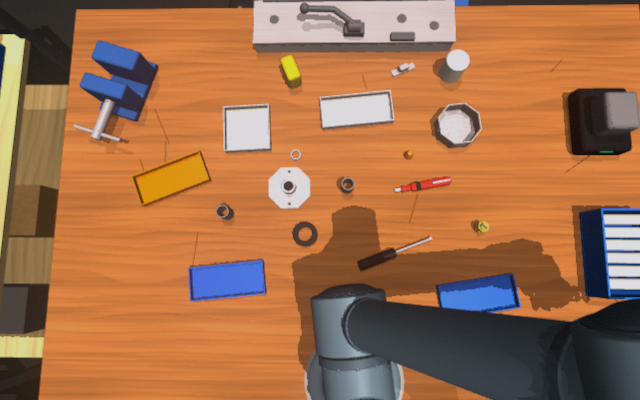

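View pics/side0.png

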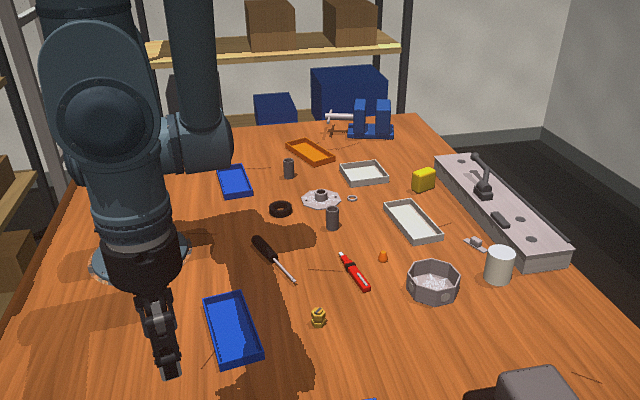

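The top view shows these objects:
- Octbox (458,125), white pen tray (356,109), bin (247,128) and cover (289,187).
- Couplings (225,212) and (347,185), red pen (423,185) with its tip to the left, and brass bolt (482,227).

Look-alikes:
- **Pen tray:** orange tray (172,178) and blue trays (227,280) and (478,295).
- **Pen:** screwdriver (395,252).
- **Couplings:** white cup (454,66), black ring (305,234) and small ring (295,155).
- **Bolt:** orange cone (408,154).

I choose by the descriptions and check them in a crop.

```bash
cat > h.py <<'E'
import numpy as np, cv2
from station import read_state, imaging
def cap(n,save=None):
    c=imaging.capture(n); 
    if save: cv2.imwrite(save,c["color"][:,:,::-1])
    return c
def load(n): return dict(np.load(n))
def ray(c,uv):
    uv=np.atleast_2d(np.float64(uv)); d=np.c_[uv,np.ones(len(uv))]@np.linalg.inv(c["mtx"]).T@c["R"]
    return -c["R"].T@c["t"], d/np.linalg.norm(d,axis=1,keepdims=True)
def plane(c,uv,z):
    o,d=ray(c,uv); return o+d*((z-o[2])/d[:,2])[:,None]
def proj(c,X):
    p=(np.atleast_2d(X)@c["R"].T+c["t"])@c["mtx"].T; return p[:,:2]/p[:,2:]
def tri(c1,uv1,c2,uv2):
    o1,d1=ray(c1,uv1);o2,d2=ray(c2,uv2); out=[]
    for a,b in zip(d1,d2):
        s=np.linalg.lstsq(np.c_[a,-b],o2-o1,rcond=None)[0]
        p,q=o1+a*s[0],o2+b*s[1]; out.append(np.r_[(p+q)/2,np.linalg.norm(p-q)])
    return np.array(out)
def masks(c):
    hsv=cv2.cvtColor(c["color"],cv2.COLOR_RGB2HSV); h,s,v=[hsv[:,:,i].astype(int) for i in range(3)]
    return dict(grey=(s<75),red=((h<5)|(h>172))&(s>170)&(v>90),brass=(h>21)&(h<36)&(s>90))
def blobs(m,lo=15,hi=6000):
    n,l,st,ce=cv2.connectedComponentsWithStats(m.astype(np.uint8))
    return [(st[i],ce[i],l==i) for i in range(1,n) if lo<=st[i][4]<=hi]
E
python3 - <<'E'
from h import *
for n in("top","side"):
    c=load(f"{n}0.npz")
    for k,m in masks(c).items():
        for st,ce,_ in blobs(m,25): 
            if (n=="top" and 180<ce[0]<530 and 50<ce[1]<270) or (n=="side" and 240<ce[0]<540 and 130<ce[1]<340): print(n,k,st,np.round(ce,1))
t=load("top0.npz")["color"][:,:,::-1]; s=load("side0.npz")["color"][:,:,::-1]
a=cv2.resize(t[95:245,205:505],None,fx=2.66,fy=2.66,interpolation=cv2.INTER_CUBIC)[:,:800]
b=cv2.resize(s[150:340,270:480],(221,200)) 
cv2.imwrite("pics/crop1.png",a)
cv2.imwrite("pics/crop2.png",cv2.resize(s[150:335,260:500],None,fx=3.2,fy=3.2,interpolation=cv2.INTER_CUBIC))
E
```

```text
top grey [440  49  30  33 673] [454.1  65.1]
top grey [391  63  24  13 162] [402.5  68.5]
top grey [ 319   90   75   39 2344] [356.3 109.1]
top grey [ 437  103   45   45 1299] [457.5 124.7]
top grey [ 223  104   48   48 2163] [246.4 127.6]
top grey [290 149  11  11  47] [295.3 154.5]
top grey [ 269  167   41   42 1394] [289.1 187.2]
top grey [341 177  13  14  64] [347.1 183.8]
top grey [433 179  18   5  37] [441.2 180.7]
top grey [394 187   7   5  25] [397.2 189.3]
top grey [216 205  13  13  61] [222.6 210.8]
top grey [301 233  15  13  42] [309.9 240.5]
top grey [386 237  46  20 114] [410.8 245.7]
top red [420 177  31  12 157] [432.6 182.9]
top red [401 183  16   8  85] [409.2 187.1]
top brass [281  55  19  25 310] [290.   67.3]
top brass [478 221  11  11  78] [482.4 226.3]
side grey [283 158  11  21 199] [288.4 168.1]
side grey [ 340  159   49   29 1012] [363.6 173.1]
side grey [301 189  40  42 872] [324.  204.8]
side grey [347 195  10   6  41] [351.7 197.6]
side grey [ 383  198   61   48 1644] [412.8 221.7]
side grey [273 258  23  25  88] [283.8 269.6]
side grey [ 406  258   55   49 2075] [432.7 281.8]
side grey [357 273  11  13  33] [361.9 279.1]
side red [341 255  11   9  59] [345.4 259.4]
side red [348 265  23  27 213] [358.3 277.8]
side brass [412 167  24  24 232] [423.3 175.2]
side brass [412 182  11  11  39] [415.8 187.2]
```

View pics/crop1.png

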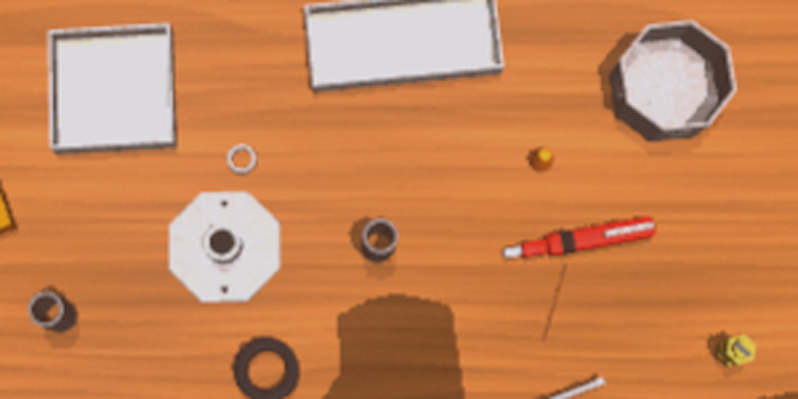

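View pics/crop2.png

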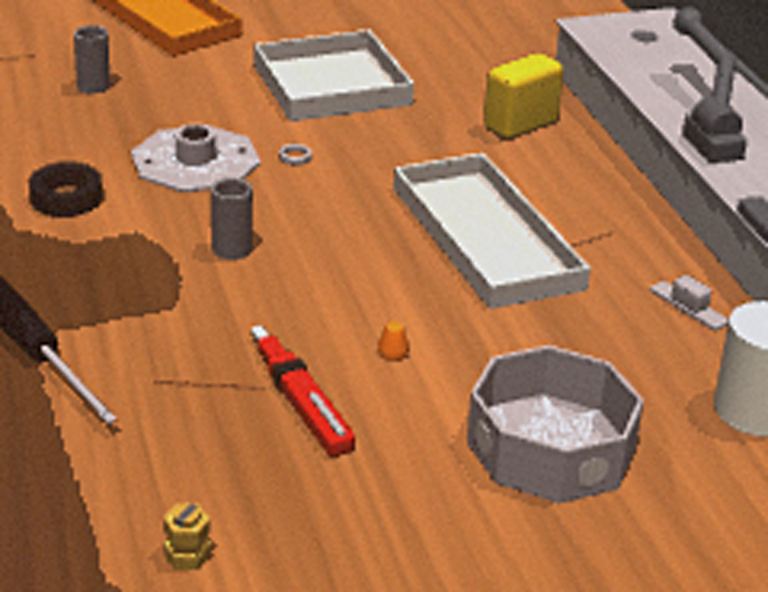

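Both crops confirm the choice. Crop1 (2.66x) has couplings at (47,308) and (379,238), cover hub (222,241), pen tip (508,252), bolt (741,348) and box (678,80). Crop2 (3.2x) shows the same parts from the side. Next I triangulate them and zoom in on the box.

```bash
python3 - <<'E'
from h import *
t,s=load("top0.npz"),load("side0.npz")
P=dict(ca=((47,308),(91,32)),cb=((379,238),(232,188)),hub=((222,241),(196,132)),bolt=((741,348),(187,516)),pentip=((508,252),(261,331)),penbutt=((655,226),(342,440)),
binTL=((48,30),(371,31)),binTR=((170,25),(412,77)),binBR=((176,147),(290,93)),binBL=((53,152),(255,43)),
trTL=((305,6),(484,155)),trTR=((497,-2),(588,268)),trBR=((502,71),(488,290)),trBL=((314,87),(395,168)))
for k,(a,b) in P.items():
    r=tri(t,np.array([a])/2.66+[205,95],s,np.array([b])/3.2+[260,150])[0]; print(k,np.round(r,1),"reach",round(np.hypot(*r[:2])))
# cover plate octagon in top view, at z=3
m=masks(t)["grey"]; 
for st,ce,b in blobs(m):
    if abs(ce-[289,187]).max()<3:
        cn=max(cv2.findContours(b.astype(np.uint8),0,2)[0],key=cv2.contourArea)[:,0]
        h=cv2.convexHull(plane(t,cn,3)[:,:2].astype(np.float32))[:,0]
        cen=cv2.minEnclosingCircle(h); print("cover circ",cen)
        for a in range(0,45,3):
            w=[]; 
            for k in range(4):
                q=np.radians(a+45*k);pp=h@[np.cos(q),np.sin(q)];w.append((np.ptp(pp),(pp.max()+pp.min())/2))
            A=np.array([[np.cos(np.radians(a+45*k)),np.sin(np.radians(a+45*k))] for k in range(4)])
            print(a,np.round([x[0] for x in w],1),round(np.sum([x[0] for x in w]),1),np.round(np.linalg.lstsq(A,[x[1] for x in w],rcond=None)[0],1))
T=t["color"][95:155,430:490,::-1];S=s["color"][250:315,400:465,::-1]
cv2.imwrite("pics/box.png",np.hstack([cv2.resize(T,(400,400),interpolation=2),cv2.resize(S,(400,400),interpolation=2)]))
E
```

```text
ca [393.9 308.7  56.    0.9] reach 500
cb [459.3  14.6  54.6   3.6] reach 459
hub [460.5 157.4  25.9   1.7] reach 487
bolt [ 3.630e+02 -3.075e+02  3.150e+01  1.000e-01] reach 476
pentip [ 454.3 -107.     8.2    2.3] reach 467
penbutt [ 4.768e+02 -2.410e+02  1.480e+01  3.000e-01] reach 534
binTL [665.9 328.2  19.1   1.5] reach 742
binTR [667.4 209.8  28.4   2.6] reach 700
binBR [550.8 201.1  29.6   6.8] reach 586
binBL [547.1 317.4  23.7   5.7] reach 632
trTL [690.   82.8  16.8   1.5] reach 695
trTR [ 699.4 -100.    21.1    8.6] reach 706
trBR [ 625.2 -103.3   16.2    1. ] reach 634
trBL [609.5  73.7  19.5   2.4] reach 614
cover circ ((459.65692138671875, 158.8796844482422), 55.57406997680664)
0 [104.1 104.4 100.9 102.9] 412.2 [459.9 158.5]
3 [104.7 105.1 101.7 104.5] 416.0 [460.2 158.3]
6 [105.5 106.2 103.7 106.2] 421.5 [460.3 158.2]
9 [107.1 106.9 105.4 107.6] 427.0 [460.1 158.2]
12 [108.4 108.  106.8 108.8] 431.9 [460.  158.2]
15 [109.4 108.8 107.9 109.6] 435.8 [459.9 158.3]
18 [110.1 109.4 108.8 110.2] 438.4 [459.8 158.3]
21 [110.5 109.6 109.3 110.7] 440.1 [459.8 158.3]
24 [110.6 109.6 109.5 110.9] 440.6 [459.8 158.3]
27 [110.4 109.2 109.4 110.8] 440.0 [459.8 158.3]
30 [109.9 108.6 109.1 110.5] 438.1 [459.7 158.3]
33 [109.2 107.6 108.4 109.8] 435.0 [459.7 158.3]
36 [108.1 106.4 107.4 108.8] 430.7 [459.7 158.3]
39 [106.7 104.8 106.2 107.5] 425.2 [459.7 158.3]
42 [105.1 103.  104.6 106. ] 418.7 [459.7 158.3]
```

View pics/box.png

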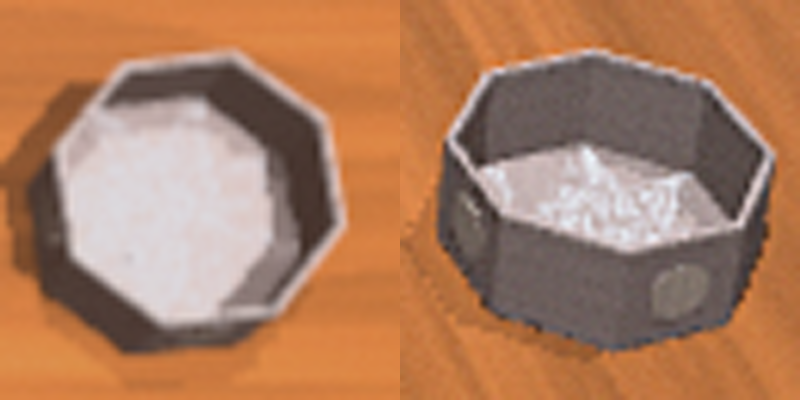

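The heights agree with the text: couplings 55–56, hub 26, bolt about 32 and pen 8–15 mm. The cover yaw is about 1°. In the box crop the rim octagon has vertices such as (125,62), (238,50), (327,120) on the top half, and its side-view counterparts are clear. First I turn the tool and travel over coupling_b.

Emit:
{"name": "arm_command", "arguments": {
  "translation": [
    [0, 0, 0],
    [0, 0, 0],
    [0, 0, 0],
    [0, 0, 0],
    [0, 0, 0],
    [0, 0, 0],
    [0, 0, 0],
    [0, 0, 0],
    [0.048, 0.027, 0],
    [0.048, 0.027, 0],
    [0.048, 0.027, 0],
    [0.048, 0.027, 0],
    [0.048, 0.027, 0],
    [0.048, 0.027, 0],
    [0.048, 0.027, 0],
    [0.048, 0.027, 0],
    [0.048, 0.027, 0],
    [0.048, 0.027, 0],
    [0.048, 0.027, 0],
    [0.048, 0.027, 0]
  ],
  "roll": [-9.6, -9.6, -9.6, -9.6, -9.6, -9.6, -9.6, -9.6, 0, 0, 0, 0, 0, 0, 0, 0, 0, 0, 0, 0]
}}

```text
t: 2.6
ee_pos: [455.7, 18.6, 231.0]
ee_rot: [2.22, 2.223, -0.001]
contact_force: [0.2, -1.3, 0.0]
finger_gap: 0.998
grip_force: 0.0
```

```bash
cat >> h.py <<'E'
from scipy.spatial.transform import Rotation
def go(x,y,z,psi=None):
    s=read_state(); R=Rotation.from_rotvec(s["ee_rot"]).as_matrix(); p=np.degrees(np.arctan2(R[1,0],R[0,0]))
    d=np.array([x,y,z])-s["ee_pos"]
    print("t %.2f tcp"%s["t"],np.round(s["ee_pos"],1),"psi %.1f tilt %.3f"%(p,R[2,2]),"tool shift",np.round(R.T@d,1),"roll",None if psi is None else round((p-psi+180)%360-180,1),"gap %.2f F"%s["finger_gap"],np.round(s["contact_force"],1))
def up(xy,f,off): return (np.float64(xy)+.5)/f-.5+np.float64(off)
def octfit(v):
    c=v.mean(0)
    a=np.degrees(np.angle(np.mean(np.exp(8j*np.arctan2(*(v-c).T[::-1])))))/8
    return np.r_[c,(a+22.5)%45,2*np.linalg.norm(v-c,axis=1).mean()*np.cos(np.pi/8)]
E
python3 - <<'E'
from h import *
t,s=load("top0.npz"),load("side0.npz")
vt=up([(125,62),(238,50),(327,120),(345,220),(275,318),(165,328),(70,240),(52,155)],400/60,[430,95])
vs=up([(192,50),(305,80),(374,155),(340,222),(232,250),(102,215),(46,137),(90,70)],400/65,[400,250])
print("box z42 top",np.round(octfit(plane(t,vt,42)[:,:2]),1),"side",np.round(octfit(plane(s,vs,42)[:,:2]),1))
print("centre tri",np.round(tri(t,[vt.mean(0)],s,[vs.mean(0)]),1))
P=dict(ca=((47,308),(91,32),56),cb=((379,238),(232,188),56),hub=((222,241),(196,132),25),bolt=((741,348),(187,516),34))
for k,(a,b,z) in P.items():
    a=up([a],2.66,[205,95]);b=up([b],3.2,[260,150]); print(k,np.round(tri(t,a,s,b)[0],1),np.round(plane(t,a,z)[0,:2],1),np.round(plane(s,b,z)[0,:2],1))
bt=up([(48,30),(170,25),(176,147),(53,152)],2.66,[205,95]);bs=up([(371,31),(412,77),(290,93),(255,43)],3.2,[260,150])
tt=up([(305,6),(497,-2),(502,71),(314,87)],2.66,[205,95]);ts=up([(484,155),(588,268),(488,290),(395,168)],3.2,[260,150])
for n,a,b,z in(("bin",bt,bs,22),("tray",tt,ts,20)):
    for q,c in((a,t),(b,s)):
        w=plane(c,q,z)[:,:2]; print(n,np.round(w.mean(0),1),[round(float(np.degrees(np.arctan2(*(w[i]-w[j])[::-1]))),1) for i,j in((0,1),(3,2),(0,3),(1,2))],np.round([np.linalg.norm(w[i]-w[j]) for i,j in((0,1),(3,2),(0,3),(1,2))]))
go(459,15,100,90)
E
```

```text
box z42 top [ 613.4 -257.9    5.9   99.6] side [ 612.2 -256.9    6.4   98. ]
centre tri [[ 612.6 -257.8   41.9    1.1]]
ca [393.8 309.2  57.    0.6] [394.2 309.5] [393.8 311.2]
cb [459.2  15.5  55.2   2.3] [457.9  15.6] [460.2  14.4]
hub [4.604e+02 1.581e+02 2.670e+01 3.000e-01] [460.5 158.3] [461.1 161.2]
bolt [ 363.1 -306.7   31.7    1.3] [ 363.6 -305.9] [ 362.  -309.2]
bin [607.4 265.5] [92.3, 92.4, 4.5, 4.1] [117. 116. 120. 119.]
bin [611.4 273.2] [94.7, 94.0, 0.6, 3.1] [101. 106. 114. 115.]
tray [654.5 -10.5] [92.3, 95.0, 6.4, 2.7] [182. 177.  80.  72.]
tray [656.8 -11.7] [95.4, 94.1, 3.4, 8.0] [176. 182.  78.  83.]
t 2.60 tcp [455.7  18.6 231. ] psi 90.1 tilt -1.000 tool shift [ -3.5   3.3 131. ] roll 0.1 gap 1.00 F [ 0.2 -1.3  0. ]
```

Emit:
{"name": "arm_command", "arguments": {
  "translation": [
    [-0.0035, 0.0033, 0.05],
    [0, 0, 0.05],
    [0, 0, 0.05],
    [0, 0, 0.04],
    [0, 0, 0.023],
    [0, 0, 0],
    [0, 0, 0]
  ],
  "roll": [0, 0, 0, 0, 0, 0, 0]
}}

```text
t: 3.48
ee_pos: [459.2, 13.2, 19.0]
ee_rot: [2.219, 2.222, 0.001]
contact_force: [0.1, -0.2, -0.4]
finger_gap: 1.001
grip_force: 0.0
```

Emit:
{"name": "arm_command", "arguments": {
  "translation": [
    [0, 0, 0],
    [0, 0, 0],
    [0, 0, 0],
    [0, 0, 0],
    [0, 0, 0],
    [0, 0, 0],
    [0, 0, 0],
    [0, 0, 0]
  ],
  "roll": [0, 0, 0, 0, 0, 0, 0, 0],
  "grip": 1
}}

```text
t: 4.47
ee_pos: [459.2, 13.2, 18.9]
ee_rot: [2.219, 2.222, 0.001]
contact_force: [-0.3, 0.3, 5.7]
finger_gap: 0.355
grip_force: 59.1
```

Emit:
{"name": "arm_command", "arguments": {
  "translation": [
    [0, 0, -0.05],
    [0, 0, -0.05],
    [0.0378, 0.0248, 0],
    [0.0378, 0.0248, 0],
    [0.0378, 0.0248, 0],
    [0.0378, 0.0248, 0],
    [0.0378, 0.0248, 0],
    [0.0378, 0.0248, 0],
    [0, 0, 0],
    [0, 0, 0.05],
    [0, 0, 0.03],
    [0, 0, 0],
    [0, 0, 0]
  ],
  "roll": [0, 0, 0, 0, 0, 0, 0, 0, 0, 0, 0, 0, 0]
}}

```text
t: 6.1
ee_pos: [607.5, 239.9, 39.5]
ee_rot: [2.22, 2.222, 0.001]
contact_force: [0.2, 1.8, 0.6]
finger_gap: 0.353
grip_force: 59.6
```

```bash
python3 - <<'E'
from h import *
go(608,240,23,90)
s=cap("side","pics/s1.png");t=cap("top")
cv2.imwrite("pics/v1.png",np.hstack([cv2.resize(s["color"][120:220,270:410,::-1],(400,286),interpolation=2),cv2.resize(t["color"][90:190,190:330,::-1],(400,286),interpolation=2)]))
E
```

```text
t 6.10 tcp [607.5 239.9  39.5] psi 90.1 tilt -1.000 tool shift [ 0.1  0.5 16.5] roll 0.1 gap 0.35 F [0.2 1.8 0.6]
```

View pics/v1.png

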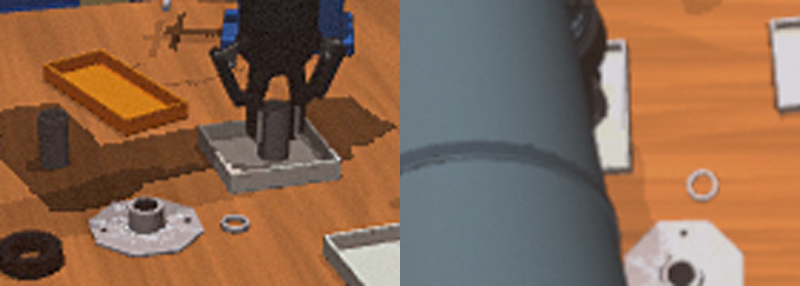

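The side crop shows the coupling upright in the gripper, over the bin at (275,135). I lower it, release and rise.

Emit:
{"name": "arm_command", "arguments": {
  "translation": [
    [0, 0, 0.012],
    [0, 0, 0.005],
    [0, 0, 0],
    [0, 0, 0]
  ],
  "roll": [0, 0, 0, 0]
}}

```text
t: 6.7
ee_pos: [607.1, 240.3, 22.0]
ee_rot: [2.219, 2.223, 0.0]
contact_force: [-1.6, -0.9, 5.2]
finger_gap: 0.353
grip_force: 59.9
```

Emit:
{"name": "arm_command", "arguments": {
  "translation": [
    [0, 0, 0],
    [0, 0, 0],
    [0, 0, 0],
    [0, 0, 0],
    [0, 0, -0.02],
    [0, 0, -0.06],
    [0, 0, -0.05],
    [0, 0, 0]
  ],
  "roll": [0, 0, 0, 0, 0, 0, 0, 0],
  "grip": -0.2
}}

```text
t: 7.7
ee_pos: [610.6, 241.4, 156.9]
ee_rot: [2.216, 2.219, 0.014]
contact_force: [0.8, 0.4, -0.6]
finger_gap: 0.597
grip_force: 0.0
```

```bash
python3 - <<'E'
from h import *
go(394,310,18.5,90)
E
```

```text
t 7.70 tcp [610.6 241.4 156.9] psi 90.1 tilt -1.000 tool shift [  68.6 -217.9  136.5] roll 0.1 gap 0.60 F [ 0.8  0.4 -0.6]
```

Emit:
{"name": "arm_command", "arguments": {
  "translation": [
    [0.014, -0.0427, 0],
    [0.014, -0.0427, 0],
    [0.014, -0.0427, 0],
    [0.014, -0.0427, 0],
    [0.014, -0.0427, 0],
    [0, 0, 0],
    [0, 0, 0.05],
    [0, 0, 0.02],
    [0, 0, 0],
    [0, 0, 0]
  ],
  "roll": [0, 0, 0, 0, 0, 0, 0, 0, 0, 0],
  "grip": -1
}}

```text
t: 8.95
ee_pos: [394.5, 310.1, 81.8]
ee_rot: [2.22, 2.222, 0.001]
contact_force: [-0.0, 0.3, -0.3]
finger_gap: 0.999
grip_force: 0.0
```

```bash
python3 - <<'E'
from h import *
go(394,310,18.5,90)
E
```

```text
t 8.95 tcp [394.5 310.1  81.8] psi 90.0 tilt -1.000 tool shift [-0.1 -0.6 63.3] roll 0.0 gap 1.00 F [-0.   0.3 -0.3]
```

Emit:
{"name": "arm_command", "arguments": {
  "translation": [
    [0, 0, 0.04],
    [0, 0, 0.023],
    [0, 0, 0],
    [0, 0, 0]
  ],
  "roll": [0, 0, 0, 0]
}}

```text
t: 9.45
ee_pos: [394.9, 310.7, 19.7]
ee_rot: [2.219, 2.222, 0.004]
contact_force: [-0.1, -0.1, 0.5]
finger_gap: 1.001
grip_force: 0.0
```

Emit:
{"name": "arm_command", "arguments": {
  "translation": [
    [0, 0, 0],
    [0, 0, 0],
    [0, 0, 0],
    [0, 0, 0],
    [0, 0, 0],
    [0, 0, 0],
    [0, 0, 0],
    [0, 0, 0]
  ],
  "roll": [0, 0, 0, 0, 0, 0, 0, 0],
  "grip": 1
}}

```text
t: 10.45
ee_pos: [393.9, 310.3, 18.8]
ee_rot: [2.22, 2.223, 0.001]
contact_force: [-0.2, 0.3, 6.5]
finger_gap: 0.345
grip_force: 59.3
```

Emit:
{"name": "arm_command", "arguments": {
  "translation": [
    [0, 0, -0.05],
    [0, 0, -0.05],
    [-0.0036, 0.0428, 0],
    [-0.0036, 0.0428, 0],
    [-0.0036, 0.0428, 0],
    [-0.0036, 0.0428, 0],
    [-0.0036, 0.0428, 0],
    [0, 0, 0],
    [0, 0, 0.05],
    [0, 0, 0.03],
    [0, 0, 0],
    [0, 0, 0]
  ],
  "roll": [0, 0, 0, 0, 0, 0, 0, 0, 0, 0, 0, 0]
}}

```text
t: 11.95
ee_pos: [607.6, 292.7, 39.5]
ee_rot: [2.219, 2.223, 0.001]
contact_force: [0.4, -0.2, 0.4]
finger_gap: 0.351
grip_force: 59.6
```

```bash
python3 - <<'E'
from h import *
go(608,292,22,90)
E
```

```text
t 11.95 tcp [607.6 292.7  39.5] psi 90.1 tilt -1.000 tool shift [-0.7  0.4 17.5] roll 0.1 gap 0.35 F [ 0.4 -0.2  0.4]
```

Emit:
{"name": "arm_command", "arguments": {
  "translation": [
    [0, 0, 0.012],
    [0, 0, 0.005],
    [0, 0, 0],
    [0, 0, 0]
  ],
  "roll": [0, 0, 0, 0]
}}

```text
t: 12.45
ee_pos: [607.9, 292.5, 21.9]
ee_rot: [2.22, 2.223, 0.001]
contact_force: [-0.2, -0.4, 3.3]
finger_gap: 0.351
grip_force: 59.7
```

Emit:
{"name": "arm_command", "arguments": {
  "translation": [
    [0, 0, 0],
    [0, 0, 0],
    [0, 0, 0],
    [0, 0, 0],
    [0, 0, -0.02],
    [0, 0, -0.06],
    [0, 0, -0.05],
    [0, 0, 0],
    [0, 0, 0]
  ],
  "roll": [0, 0, 0, 0, 0, 0, 0, 0, 0],
  "grip": -0.2
}}

```text
t: 13.58
ee_pos: [607.3, 292.2, 150.9]
ee_rot: [-2.22, -2.223, 0.0]
contact_force: [-0.9, 0.2, -1.2]
finger_gap: 0.6
grip_force: 0.0
```

```bash
python3 - <<'E'
from h import *
t,s=load("top0.npz"),load("side0.npz")
# pen axis from the red masks, both views
for c,z,f in((t,10,lambda q:(390<q[0]<460)&(170<q[1]<200)),(s,10,lambda q:(335<q[0]<375)&(245<q[1]<295))):
    m=masks(c)["red"]; v,u=np.nonzero(m); q=np.c_[u,v].astype(float); q=q[[f(a) for a in q]]
    w=plane(c,q,z)[:,:2]; 
    vx,vy,x0,y0=cv2.fitLine(w.astype(np.float32),2,0,.01,.01).ravel(); a=np.degrees(np.arctan2(vy,vx))%180
    p=(w-[x0,y0])@[np.cos(np.radians(a)),np.sin(np.radians(a))]
    print("ang",round(float(a),1),"line pt",x0,y0,"ends",np.round([x0,y0]+np.outer([p.min(),p.max()],[np.cos(np.radians(a)),np.sin(np.radians(a))]),1))
print(np.round(plane(t,up([(508,252)],2.66,[205,95]),8),1),np.round(plane(s,up([(261,331)],3.2,[260,150]),8),1))
go(468.5,-190,2,98.5)
E
```

```text
ang 100.5 line pt 466.40887 -176.4202 ends [[ 477.9 -238.8]
 [ 455.9 -119.7]]
ang 99.1 line pt 466.91553 -186.04253 ends [[ 476.5 -245.4]
 [ 455.8 -116.7]]
[[ 453.9 -106.1    8. ]] [[ 455.1 -105.1    8. ]]
t 13.57 tcp [607.3 292.2 150.9] psi 90.1 tilt -1.000 tool shift [-482.  -139.5  149. ] roll -8.4 gap 0.60 F [-0.9  0.2 -1.2]
```

Emit:
{"name": "arm_command", "arguments": {
  "translation": [
    [-0.0484, -0.0138, 0],
    [-0.0484, -0.0138, 0],
    [-0.0484, -0.0138, 0],
    [-0.0484, -0.0138, 0],
    [-0.0484, -0.0138, 0],
    [-0.0484, -0.0138, 0],
    [-0.0484, -0.0138, 0],
    [-0.0484, -0.0138, 0],
    [-0.0484, -0.0138, 0],
    [-0.0484, -0.0138, 0],
    [0, 0, 0.05],
    [0, 0, 0.04],
    [0, 0, 0],
    [0, 0, 0]
  ],
  "roll": [0, 0, 0, 0, 0, 0, 0, 0, 0, 0, -9.9, 0, 0, 0]
}}

```text
t: 15.32
ee_pos: [470.0, -191.7, 61.5]
ee_rot: [-2.019, -2.406, 0.0]
contact_force: [-0.6, -0.1, 0.6]
finger_gap: 0.604
grip_force: 0.0
```

```bash
python3 - <<'E'
from h import *
go(469,-192,2,100)
E
```

```text
t 15.32 tcp [ 470.  -191.7   61.5] psi 100.0 tilt -1.000 tool shift [-0.2 -1.  59.5] roll -0.0 gap 0.60 F [-0.6 -0.1  0.6]
```

Emit:
{"name": "arm_command", "arguments": {
  "translation": [
    [0, -0.001, 0.04],
    [0, 0, 0.0195],
    [0, 0, 0],
    [0, 0, 0]
  ],
  "roll": [0, 0, 0, 0]
}}

```text
t: 15.82
ee_pos: [470.8, -192.8, 3.6]
ee_rot: [2.017, 2.404, 0.001]
contact_force: [0.6, -0.6, 1.2]
finger_gap: 0.602
grip_force: 0.0
```

Emit:
{"name": "arm_command", "arguments": {
  "translation": [
    [0, 0, 0],
    [0, 0, 0],
    [0, 0, 0],
    [0, 0, 0],
    [0, 0, 0],
    [0, 0, 0],
    [0, 0, 0]
  ],
  "roll": [0, 0, 0, 0, 0, 0, 0],
  "grip": 1
}}

```text
t: 16.7
ee_pos: [470.3, -192.7, 3.1]
ee_rot: [2.018, 2.404, 0.001]
contact_force: [-1.2, 0.8, 6.9]
finger_gap: 0.214
grip_force: 59.8
```

Emit:
{"name": "arm_command", "arguments": {
  "translation": [
    [0, 0, -0.03],
    [0, 0, -0.05],
    [0, 0, 0],
    [0, 0, 0]
  ],
  "roll": [0, 0, 0, 0]
}}

```text
t: 17.2
ee_pos: [469.1, -192.0, 81.7]
ee_rot: [2.02, 2.406, -0.0]
contact_force: [-0.9, 0.8, -1.6]
finger_gap: 0.216
grip_force: 59.0
```

```bash
python3 - <<'E'
from h import *
s=cap("side");t=cap("top")
cv2.imwrite("pics/v2.png",np.hstack([cv2.resize(s["color"][150:330,240:492,::-1],(400,286),interpolation=2),cv2.resize(t["color"][70:250,205:457,::-1],(400,286),interpolation=2)]))
go(655,-26,6,94)
E
```

```text
t 17.30 tcp [ 468.1 -191.5   80.5] psi 100.0 tilt -1.000 tool shift [130.4 212.9  74.3] roll 6.0 gap 0.21 F [ 0.8 -0.3 -0.8]
```

View pics/v2.png

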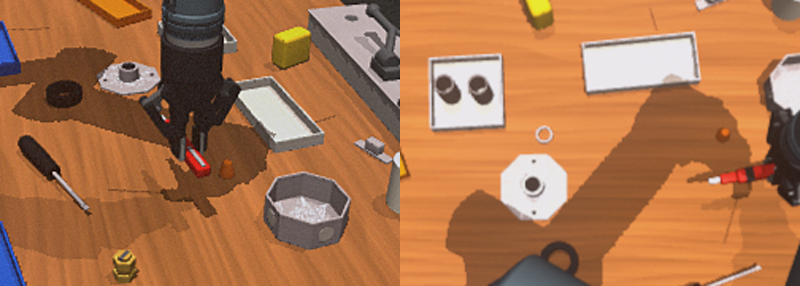

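View v2: the pen is held level, side crop (197,158). Both couplings stand in the bin, top crop (445,88) and (480,88). Next I carry the pen to the white tray.

Emit:
{"name": "arm_command", "arguments": {
  "translation": [
    [0.0261, 0.0426, 0],
    [0.0261, 0.0426, 0],
    [0.0261, 0.0426, 0],
    [0.0261, 0.0426, 0],
    [0.0261, 0.0426, 0],
    [0, 0, 0],
    [0, 0, 0.04],
    [0, 0, 0],
    [0, 0, 0]
  ],
  "roll": [0, 0, 0, 0, 0, 6, 0, 0, 0]
}}

```text
t: 18.42
ee_pos: [655.6, -26.6, 41.5]
ee_rot: [-2.142, -2.296, 0.002]
contact_force: [0.2, 0.5, -0.2]
finger_gap: 0.211
grip_force: 59.1
```

```bash
python3 - <<'E'
from h import *
go(655,-28,6,94)
E
```

```text
t 18.43 tcp [655.6 -26.6  41.5] psi 94.0 tilt -1.000 tool shift [-1.3 -0.7 35.5] roll -0.0 gap 0.21 F [ 0.2  0.5 -0.2]
```

Emit:
{"name": "arm_command", "arguments": {
  "translation": [
    [0, 0, 0.02],
    [0, 0, 0.013],
    [0, 0, 0.0022],
    [0, 0, 0],
    [0, 0, 0]
  ],
  "roll": [0, 0, 0, 0, 0]
}}

```text
t: 19.05
ee_pos: [657.0, -26.8, 7.4]
ee_rot: [2.142, 2.296, 0.001]
contact_force: [-0.3, 0.2, -0.6]
finger_gap: 0.215
grip_force: 59.1
```

Emit:
{"name": "arm_command", "arguments": {
  "translation": [
    [0, 0, 0],
    [0, 0, 0],
    [0, 0, 0],
    [0, 0, -0.03],
    [0, 0, -0.06],
    [0, 0, -0.05],
    [0, 0, 0],
    [0, 0, 0]
  ],
  "roll": [0, 0, 0, 0, 0, 0, 0, 0],
  "grip": 0.2
}}

```text
t: 20.05
ee_pos: [656.2, -26.6, 146.2]
ee_rot: [-2.143, -2.297, 0.0]
contact_force: [-1.1, -0.2, -0.4]
finger_gap: 0.399
grip_force: 0.0
```

```bash
python3 - <<'E'
from h import *
go(363.3,-307,5,90)
E
```

```text
t 20.05 tcp [656.2 -26.6 146.2] psi 94.0 tilt -1.000 tool shift [-259.4 -311.6  141.3] roll 4.0 gap 0.40 F [-1.1 -0.2 -0.4]
```

```bash
python3 - <<'E'
from h import *
s=cap("side");t=cap("top")
R=lambda c,x,y,w:cv2.resize(c["color"][y-w:y+w,x-w:x+w,::-1],(380,380),interpolation=2)
cv2.imwrite("pics/v3.png",np.hstack([R(s,318,317,16),R(t,482,227,14)]))
E
```

```text
(no output)
```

View pics/v3.png

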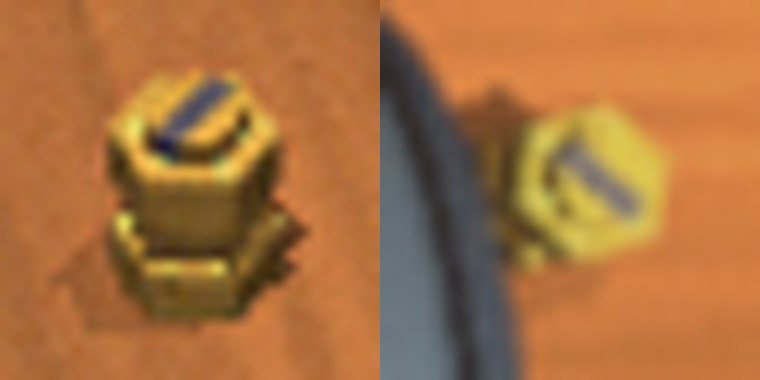

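The side crop shows the hex nut, with vertices (140,180), (235,183), (280,133) and (110,135). In the top crop they are at (605,100), (668,165), (650,235), (580,262), (518,200) and (540,125). These give its yaw.

```bash
python3 - <<'E'
from h import *
t,s=load("top0.npz"),load("side0.npz")
for c,v,f,o in((s,[(140,180),(235,183),(280,133),(110,135)],380/32,[302,301]),(t,[(225,100),(288,165),(270,235),(200,262),(138,200),(160,125)],380/28,[468,213])):
    w=plane(c,up(v,f,o),30)[:,:2]
    e=np.roll(w,-1,0)-w; a=np.degrees(np.arctan2(e[:,1],e[:,0])); print(np.round(w.mean(0),1),np.round(a%60,1),np.round(np.linalg.norm(e,axis=1),1))
E
```

```text
[ 360.4 -312.5] [45.6 46.3 49.1 44.3] [15.  13.4 27.  11.4]
[ 363.  -307.4] [42.3 43.1 51.2 43.4 41.4 51.2] [15.3 12.8 13.2 14.8 13.9 12.3]
```

Emit:
{"name": "arm_command", "arguments": {
  "translation": [
    [-0.0288, -0.0346, 0],
    [-0.0288, -0.0346, 0],
    [-0.0288, -0.0346, 0],
    [-0.0288, -0.0346, 0],
    [-0.0288, -0.0346, 0],
    [-0.0288, -0.0346, 0],
    [-0.0288, -0.0346, 0],
    [-0.0288, -0.0346, 0],
    [-0.0288, -0.0346, 0],
    [0, 0, 0.05],
    [0, 0, 0.03],
    [0, 0, 0],
    [0, 0, 0]
  ],
  "roll": [0, 0, 0, 0, 0, 0, 0, 0, 0, -5.7, -5.8, 0, 0],
  "grip": -0.3
}}

```text
t: 21.78
ee_pos: [363.7, -306.7, 66.9]
ee_rot: [-1.903, -2.499, -0.0]
contact_force: [0.7, -0.2, 0.7]
finger_gap: 0.652
grip_force: 0.0
```

```bash
python3 - <<'E'
from h import *
go(363,-307.5,5,105.5)
E
```

```text
t 21.77 tcp [ 363.7 -306.7   66.9] psi 105.4 tilt -1.000 tool shift [-0.6 -0.9 61.9] roll -0.1 gap 0.65 F [ 0.7 -0.2  0.7]
```

Emit:
{"name": "arm_command", "arguments": {
  "translation": [
    [-0.0005, -0.001, 0.04],
    [0, 0, 0.022],
    [0, 0, 0],
    [0, 0, 0]
  ],
  "roll": [0, 0, 0, 0]
}}

```text
t: 22.28
ee_pos: [364.0, -308.6, 6.1]
ee_rot: [1.901, 2.498, -0.001]
contact_force: [0.6, 0.6, 0.6]
finger_gap: 0.648
grip_force: 0.0
```

Emit:
{"name": "arm_command", "arguments": {
  "translation": [
    [0, 0, 0],
    [0, 0, 0],
    [0, 0, 0],
    [0, 0, 0],
    [0, 0, 0],
    [0, 0, 0],
    [0, 0, 0]
  ],
  "roll": [0, 0, 0, 0, 0, 0, 0],
  "grip": 1
}}

```text
t: 23.15
ee_pos: [363.7, -308.5, 5.9]
ee_rot: [1.901, 2.498, -0.001]
contact_force: [-0.2, 0.1, 6.0]
finger_gap: 0.267
grip_force: 58.6
```

Emit:
{"name": "arm_command", "arguments": {
  "translation": [
    [0, 0, -0.04],
    [0, 0, -0.05],
    [0, 0, -0.03],
    [0, 0, 0],
    [0, 0, 0]
  ],
  "roll": [0, 0, 0, 0, 0]
}}

```text
t: 23.78
ee_pos: [362.4, -307.1, 123.9]
ee_rot: [-1.902, -2.5, -0.0]
contact_force: [0.1, -0.1, -1.7]
finger_gap: 0.265
grip_force: 59.1
```

```bash
python3 - <<'E'
from h import *
s=cap("side");t=cap("top")
cv2.imwrite("pics/v4.png",np.hstack([cv2.resize(s["color"][180:340,260:484,::-1],(400,286),interpolation=2),cv2.resize(t["color"][70:250,205:457,::-1],(400,286),interpolation=2)]))
go(613,-257.5,9,105.5)
E
```

```text
t 23.88 tcp [ 361.9 -306.5  123.1] psi 105.5 tilt -1.000 tool shift [-20.  255.2 113.7] roll -0.0 gap 0.27 F [-0.8 -0.4 -1.6]
```

View pics/v4.png

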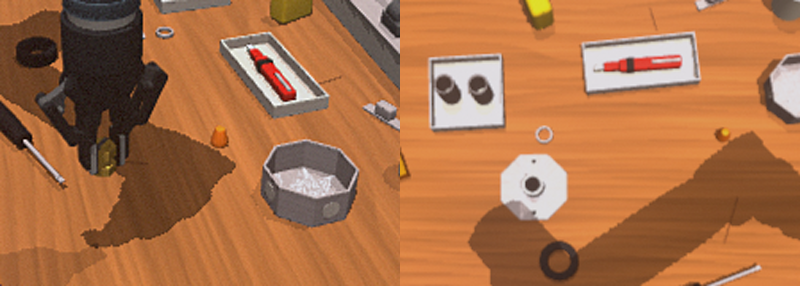

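View v4: the pen lies lengthwise in the white tray, top crop (640,64). The bolt is held by its flats, side crop (105,155). Next I carry it over the box.

Emit:
{"name": "arm_command", "arguments": {
  "translation": [
    [-0.0033, 0.0425, 0],
    [-0.0033, 0.0425, 0],
    [-0.0033, 0.0425, 0],
    [-0.0033, 0.0425, 0],
    [-0.0033, 0.0425, 0],
    [-0.0033, 0.0425, 0],
    [0, 0, 0],
    [0, 0, 0.04],
    [0, 0, 0.03],
    [0, 0, 0],
    [0, 0, 0]
  ],
  "roll": [0, 0, 0, 0, 0, 0, 0, 0, 0, 0, 0]
}}

```text
t: 25.25
ee_pos: [613.5, -258.9, 55.2]
ee_rot: [1.903, 2.5, -0.0]
contact_force: [0.2, 0.4, -0.8]
finger_gap: 0.266
grip_force: 59.4
```

```bash
python3 - <<'E'
from h import *
go(613,-257.5,9,105.5)
E
```

```text
t 25.25 tcp [ 613.5 -258.9   55.2] psi 105.4 tilt -1.000 tool shift [ 1.5 -0.1 46.2] roll -0.1 gap 0.27 F [ 0.2  0.4 -0.8]
```

Emit:
{"name": "arm_command", "arguments": {
  "translation": [
    [0.001, 0, 0.025],
    [0, 0, 0.015],
    [0, 0, 0.006],
    [0, 0, 0],
    [0, 0, 0]
  ],
  "roll": [0, 0, 0, 0, 0]
}}

```text
t: 25.88
ee_pos: [614.3, -258.0, 9.3]
ee_rot: [1.901, 2.499, 0.0]
contact_force: [-0.3, -0.5, -1.5]
finger_gap: 0.266
grip_force: 59.5
```

Emit:
{"name": "arm_command", "arguments": {
  "translation": [
    [0, 0, 0],
    [0, 0, 0],
    [0, 0, 0],
    [0, 0, -0.03],
    [0, 0, -0.06],
    [0, 0, -0.05],
    [0, 0, 0],
    [0, 0, 0]
  ],
  "roll": [0, 0, 0, 0, 0, 0, 0, 0],
  "grip": 0.15
}}

```text
t: 26.88
ee_pos: [613.5, -257.6, 148.3]
ee_rot: [-1.902, -2.5, 0.0]
contact_force: [-0.8, -0.5, -0.0]
finger_gap: 0.42
grip_force: 0.0
```

```bash
python3 - <<'E'
from h import *
go(460.3,158.5,4,91)
E
```

```text
t 26.88 tcp [ 613.5 -257.6  148.3] psi 105.5 tilt -1.000 tool shift [441.9 -36.6 144.3] roll 14.5 gap 0.42 F [-0.8 -0.5 -0. ]
```

Emit:
{"name": "arm_command", "arguments": {
  "translation": [
    [0.0491, -0.0041, 0],
    [0.0491, -0.0041, 0],
    [0.0491, -0.0041, 0],
    [0.0491, -0.0041, 0],
    [0.0491, -0.0041, 0],
    [0.0491, -0.0041, 0],
    [0.0491, -0.0041, 0],
    [0.0491, -0.0041, 0],
    [0.0491, -0.0041, 0],
    [0, 0, 0.05],
    [0, 0, 0.04],
    [0, 0, 0],
    [0, 0, 0]
  ],
  "roll": [0, 0, 0, 0, 0, 0, 0, 0, 0, 7.2, 7.3, 0, 0],
  "grip": -0.4
}}

```text
t: 28.5
ee_pos: [459.9, 158.2, 58.8]
ee_rot: [-2.2, -2.242, 0.001]
contact_force: [0.8, -0.3, 0.6]
finger_gap: 0.703
grip_force: 0.0
```

```bash
python3 - <<'E'
from h import *
go(460.3,158.3,4.5,91)
s=cap("side");t=cap("top");np.savez("s5.npz",**s);np.savez("t5.npz",**t)
R=lambda c,x,y,w:cv2.resize(c["color"][y-w:y+w,x-w:x+w,::-1],(380,380),interpolation=2)
cv2.imwrite("pics/v5.png",np.hstack([R(s,433,282,32),R(t,459,125,30)]))
E
```

```text
t 28.50 tcp [459.9 158.2  58.8] psi 91.1 tilt -1.000 tool shift [ 0.1  0.5 54.3] roll 0.1 gap 0.70 F [ 0.8 -0.3  0.6]
```

View pics/v5.png

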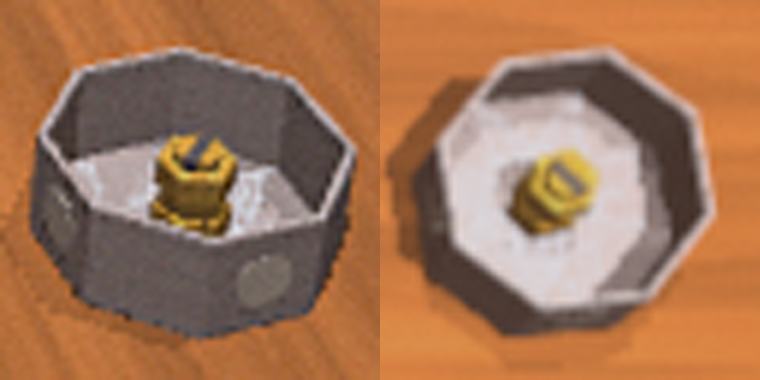

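View v5: the bolt stands upright inside the box, nut top at (195,160) side and (563,185) top. I lower onto the hub and grip it, then use the released bolt to check the camera against the robot.

Emit:
{"name": "arm_command", "arguments": {
  "translation": [
    [0, 0.0005, 0.03],
    [0, 0, 0.024],
    [0, 0, 0],
    [0, 0, 0]
  ],
  "roll": [0, 0, 0, 0]
}}

```text
t: 29.1
ee_pos: [462.0, 158.6, 6.0]
ee_rot: [2.201, 2.24, 0.003]
contact_force: [0.7, -0.1, -0.1]
finger_gap: 0.698
grip_force: 0.0
```

Emit:
{"name": "arm_command", "arguments": {
  "translation": [
    [0, 0, 0],
    [0, 0, 0],
    [0, 0, 0],
    [0, 0, 0],
    [0, 0, 0],
    [0, 0, 0],
    [0, 0, 0]
  ],
  "roll": [0, 0, 0, 0, 0, 0, 0],
  "grip": 1
}}

```text
t: 29.98
ee_pos: [461.5, 158.6, 6.0]
ee_rot: [2.201, 2.24, 0.003]
contact_force: [-3.0, -0.5, 7.0]
finger_gap: 0.369
grip_force: 58.8
```

```bash
python3 - <<'E'
from h import *
t,s=load("t5.npz"),load("s5.npz")
vt=up(np.array([(505,60),(610,48),(695,110),(714,208),(650,300),(547,310),(455,230),(437,150)])-[380,0],380/60,[429,95])
vs=up([(180,48),(288,77),(355,152),(323,213),(215,240),(88,205),(38,138),(80,72)],380/64,[401,250])
print(np.round(octfit(plane(t,vt,42)[:,:2]),1),np.round(octfit(plane(s,vs,42)[:,:2]),1),np.round(tri(t,[vt.mean(0)],s,[vs.mean(0)]),1))
for c,f in((t,lambda q:(445<q[0]<475)&(115<q[1]<145)),(s,lambda q:(420<q[0]<446)&(265<q[1]<295))):
    m=masks(c)["brass"]; v,u=np.nonzero(m); q=np.array([a for a in np.c_[u,v] if f(a)]); print(q.min(0),q.max(0))
a=up([(565-380,183)],380/60,[429,95]); b=up([(193,160)],380/64,[401,250]); print("nut",np.round(tri(t,a,s,b),1),np.round(plane(t,a,35),1))
go(460,158,100)
E
```

```text
[ 613.5 -258.2    6.9   98.9] [ 611.7 -257.4    6.7   97.6] [[ 612.5 -258.1   41.8    1.7]]
[453 119] [462 128]
[430 275] [438 287]
nut [[ 613.1 -256.4   33.1    1.7]] [[ 613.3 -256.    35. ]]
t 29.98 tcp [461.5 158.6   6. ] psi 91.0 tilt -1.000 tool shift [ -0.6  -1.4 -94. ] roll None gap 0.37 F [-3.  -0.5  7. ]
```

Emit:
{"name": "arm_command", "arguments": {
  "translation": [
    [0, 0, -0.03],
    [0, 0, -0.04],
    [0, 0, -0.05],
    [-0.0465, 0.016, 0],
    [-0.0465, 0.016, 0],
    [-0.0465, 0.016, 0],
    [-0.0465, 0.016, 0],
    [-0.0465, 0.016, 0],
    [-0.0465, 0.016, 0],
    [-0.0465, 0.016, 0],
    [-0.0465, 0.016, 0],
    [-0.0465, 0.016, 0],
    [0, 0, 0],
    [0, 0, 0.03],
    [0, 0, 0.03],
    [0, 0, 0],
    [0, 0, 0]
  ],
  "roll": [0, 0, 0, 0, 0, 0, 0, 0, 0, 0, 0, 0, -5.6, 0, 0, 0, 0]
}}

```text
t: 32.1
ee_pos: [612.1, -257.7, 65.6]
ee_rot: [2.09, 2.345, 0.0]
contact_force: [0.1, -0.7, -1.7]
finger_gap: 0.376
grip_force: 60.4
```

```bash
python3 - <<'E'
from h import *
go(613,-258,49,96.6)
s=cap("side");t=cap("top");np.savez("s6.npz",**s);np.savez("t6.npz",**t)
R=lambda c,x,y,w:cv2.resize(c["color"][y-w:y+w,x-w:x+w,::-1],(400,400),interpolation=2)
cv2.imwrite("pics/v6.png",np.hstack([R(s,433,272,40),R(t,459,125,40)]))
E
```

```text
t 32.10 tcp [ 612.1 -257.7   65.6] psi 96.6 tilt -1.000 tool shift [-0.4  0.8 16.6] roll -0.0 gap 0.38 F [ 0.1 -0.7 -1.7]
```

View pics/v6.png

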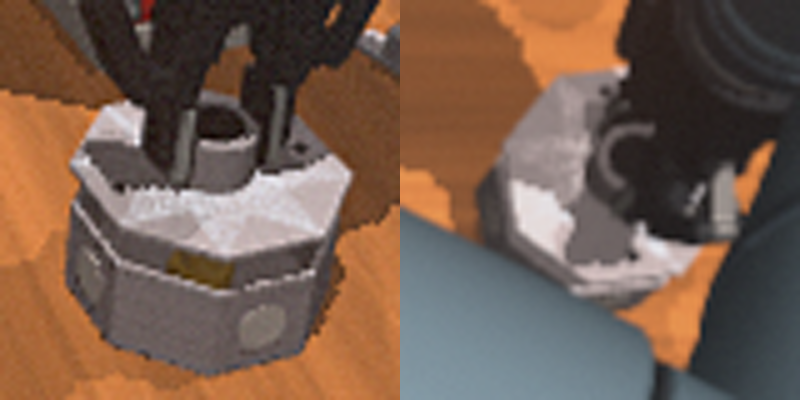

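View v6: the cover is level above the box, with its edges running parallel to the rim in the side crop (front edge (120,218)–(243,248)). I lower it.

Emit:
{"name": "arm_command", "arguments": {
  "translation": [
    [0, 0.0008, 0.01],
    [0, 0, 0.006],
    [0, 0, 0],
    [0, 0, 0.001],
    [0, 0, 0],
    [0, 0, 0]
  ],
  "roll": [0, 0, 0, 0, 0, 0]
}}

```text
t: 32.95
ee_pos: [612.4, -257.4, 48.1]
ee_rot: [-2.09, -2.345, 0.0]
contact_force: [-3.0, 1.8, 4.9]
finger_gap: 0.371
grip_force: 61.1
```

```bash
python3 - <<'E'
from h import *
go(613,-258,48,96.6)
E
```

```text
t 32.95 tcp [ 612.4 -257.4   48.1] psi 96.6 tilt -1.000 tool shift [-0.7  0.5  0.1] roll -0.0 gap 0.37 F [-3.   1.8  4.9]
```

Contact is made at the expected height, 48.1 mm. I release, rise and move aside to look.

Emit:
{"name": "arm_command", "arguments": {
  "translation": [
    [0, 0, 0],
    [0, 0, 0],
    [0, 0, 0],
    [0, 0, 0],
    [0, 0, -0.03],
    [0, 0, -0.06],
    [0, 0, -0.05],
    [0, 0, 0],
    [0.05, -0.03, 0],
    [0.05, -0.03, 0],
    [0.05, -0.03, 0],
    [0.05, -0.03, 0],
    [0.05, -0.02, 0],
    [0.05, 0, 0],
    [0, 0, 0],
    [0, 0, 0]
  ],
  "roll": [0, 0, 0, 0, 0, 0, 0, 0, 0, 0, 0, 0, 0, 0, 0, 0],
  "grip": -0.2
}}

```text
t: 34.95
ee_pos: [438.9, 24.3, 187.0]
ee_rot: [-2.09, -2.346, 0.001]
contact_force: [-0.0, -0.4, -0.9]
finger_gap: 0.597
grip_force: 0.0
```

```bash
python3 - <<'E'
from h import *
go(613,-258,48,96.6)
s=cap("side");t=cap("top");np.savez("s7.npz",**s);np.savez("t7.npz",**t)
R=lambda c,x,y,w:cv2.resize(c["color"][y-w:y+w,x-w:x+w,::-1],(400,400),interpolation=2)
cv2.imwrite("pics/v7.png",np.hstack([R(s,433,275,32),R(t,459,125,30)]))
E
```

```text
t 34.95 tcp [438.9  24.3 187. ] psi 96.6 tilt -1.000 tool shift [-300.3  140.5  139.1] roll 0.0 gap 0.60 F [-0.  -0.4 -0.9]
```

View pics/v7.png

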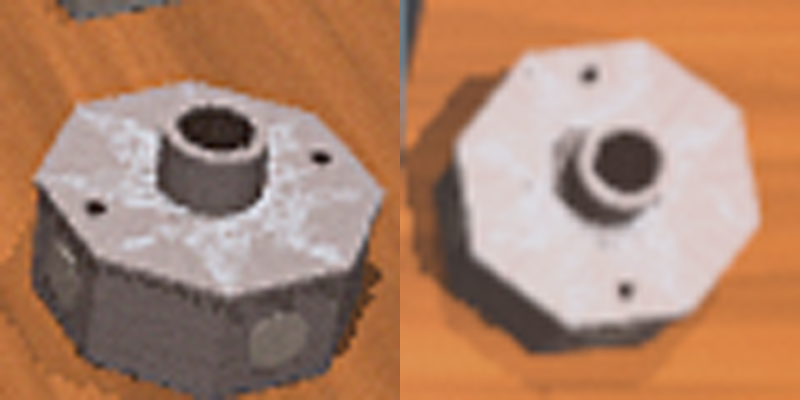

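View v7: the cover lies flat on the box, hub up. Top-crop corners run (530,52), (643,40), (740,108), (758,215), (690,312), (578,328), (472,250), (456,145). I compare these with the rim.

```bash
python3 - <<'E'
from h import *
t,s=load("t7.npz"),load("s7.npz")
vt=up(np.array([(530,52),(643,40),(740,108),(758,215),(690,312),(578,328),(472,250),(456,145)])-[400,0],400/60,[429,95])
vs=up([(193,80),(310,100),(384,190),(358,268),(228,297),(97,258),(36,180),(82,105)],400/64,[401,243])
print(np.round(octfit(plane(t,vt,45)[:,:2]),1),np.round(octfit(plane(s,vs,45)[:,:2]),1),np.round(tri(t,[vt.mean(0)],s,[vs.mean(0)]),1))
# same hand-free method on the earlier, unmoved cover and now: hull widths of bright plate in top view
def yaw(c,box,z,thr):
    x,y,w=box; im=cv2.resize(c["color"][y-w:y+w,x-w:x+w],None,fx=8,fy=8,interpolation=cv2.INTER_CUBIC)
    hs=cv2.cvtColor(im,cv2.COLOR_RGB2HSV); m=((hs[:,:,1]<70)&(hs[:,:,2]>thr)).astype(np.uint8)
    m=cv2.morphologyEx(m,cv2.MORPH_OPEN,np.ones((9,9)))
    cn=max(cv2.findContours(m,0,2)[0],key=cv2.contourArea)[:,0]
    h=cv2.convexHull(plane(c,up(cn,8,[x-w,y-w]),z)[:,:2].astype(np.float32))[:,0]
    A=np.arange(0,45,.25); U=lambda a:np.array([[np.cos(np.radians(a+45*k)),np.sin(np.radians(a+45*k))] for k in range(4)])
    W=[np.ptp(h@U(a).T,axis=0).sum() for a in A]
    ph=np.degrees(np.angle(np.sum(np.array(W)*np.exp(8j*np.radians(A)))))/8
    b=(ph+22.5)%45; u=U(b); q=h@u.T
    return np.round(np.r_[np.linalg.lstsq(u,(q.max(0)+q.min(0))/2,rcond=None)[0],b,np.ptp(q,axis=0)],1)
print("cover start",yaw(load("top0.npz"),(289,187,30),3,140)); print("cover now",yaw(t,(459,125,30),45,150))
print("rim",yaw(load("top0.npz"),(459,125,30),42,150),yaw(load("t5.npz"),(459,125,30),42,150))
E
```

```text
[ 614.4 -257.7    7.2  103.3] [ 613.5 -256.2    7.5  105.2] [[ 613.6 -257.6   45.1    1. ]]
cover start [459.7 158.7   0.9 104.6 104.4 103.9 104.6]
cover now [ 613.5 -257.     6.3  104.9  104.9  104.9  104.4]
rim [ 605.4 -249.     5.    90.7  100.8   80.4   77.7] [ 605.4 -248.9    4.9   90.6  100.8   80.    77.6]
```

The cover sits at about (613.7,-257.4), yaw 6.3–7.3°, on the box at (612.8,-257.9), yaw about 6.5°, at rim height. It is centred and aligned to about 1 mm and 1°. I hand in.

```bash
python3 -c "
from station import order; print(order.job_done())"
```

```text
the job is handed in; nothing more can be done
None
```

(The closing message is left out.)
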